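Four clicks coarser on the coffee grinder

TASK

Set the coffee grinder that has the portafilter parked in its fork exactly four clicks coarser: with a fingertip, gently push the tab on its top dial anticlockwise (seen from above) through four clicks from where it stands now, and leave it resting in that fourth click stop. Leave the other grinder's dial and everything standing on the counter alone, and take hold of nothing.

Things in the scene. Friction and masses are not known exactly. Their poses are not given: they have to be found in the camera images.
- dial_a (a joint): Grind dial of the grinder with the parked portafilter. Radians, growing anticlockwise seen from above (coarser). Click stops every 0.262 rad (15 deg) from -0.785 to 2.09, hard ends there; it starts at rest in the stop at 0, whichever way the tab points. A hidden spring ball holds it: about 3 N at the tab takes it over the crest half-way between stops, then it snaps on by itself into the next stop.
- dial_a_center (a point): Centre of that dial, on its vertical axis, level with its flat upper face, 237 mm above the table. Black ribbed disc 120 mm across, 16 mm thick, grey cap in the middle (54 mm across, 16 mm above the face); below it a fixed black collar 148 mm across, a tick per click, on a fixed white body. This grinder's fork holds a steel portafilter basket with a black handle.
- dial_a_tab (a point): Top of the dial's one tab, 60 mm out from the axis and 24 mm above the dial's face. The tab is an upright aluminium fin, 10 mm thick, 24 mm tall above the face, running radially from the cap out to 65 mm from the axis; both its flat sides are free to be pushed. It is clamped on the dial at a different angle each time and turns with it.
- dial_b (a joint): Same dial on the other grinder, whose fork is empty; same meaning. To be left alone.
- dial_b_center (a point): Centre of the other grinder's dial at the height of its upper face; otherwise as dial_a_center.
- dial_b_tab (a point): Top of the other dial's tab, as dial_a_tab.
- tamper: loose steel tamper standing on its 58 mm foot, 88 mm tall; origin at the centre of its underside. To be left where it is.
- leveller: loose black puck, 60 mm across, 34 mm tall; origin at the centre of its underside. To be left where it is.
- milk_jug: loose steel milk jug, 84 mm across, 105 mm tall; origin at the centre of its underside. To be left where it is.
- cup_1: loose white cup, 72 mm across, 58 mm tall; origin at the centre of its underside. To be left where it is.
- cup_2: loose white cup, 72 mm across, 58 mm tall; origin at the centre of its underside. To be left where it is.
- dosing_cup: loose aluminium cup, 60 mm across, 60 mm tall; origin at the centre of its underside. To be left where it is.
- brush: loose counter brush lying flat; origin at the centre of its underside. To be left where it is.

How it is judged:
On the way:
1. the fingers are turning the dial, past its first click (value of joint dial_a above 0.3 rad and contact force between the fingers and dial_a above 0.3 N), for 0.02 s.
At the end, for the whole second after the job is handed in: The dial of the grinder with the portafilter rests four clicks (60 degrees, within about 4 degrees) anticlockwise of where it started, not moving; the other dial is still in its own stop and every loose thing is within 20 mm of its place (value of joint dial_a between 0.98 and 1.115 rad and velocity of joint dial_a between -0.05 and 0.05 rad/s and value of joint dial_b between -0.06 and 0.06 rad and distance of each of tamper, leveller, milk_jug, cup_1, cup_2, dosing_cup, brush from where it was at the start of the episode below 0.02 m); the robot touches nothing.
It fails at once if the dial is gripped or pushed roughly (over 30 N) (contact force between the fingers and dial_a above 30 N).
It fails at once if the other grinder's dial is turned (value of joint dial_b above 0.13 rad or value of joint dial_b below -0.13 rad).
It fails at once if a bystander is lifted, carried or pushed off its place (distance of any of tamper, leveller, milk_jug, cup_1, cup_2, dosing_cup, brush from where it was at the start of the episode above 0.03 m).
It also fails if it takes over 42 s, if anything falls off the work surface, if the arm or the gripper's body presses on something with over 40 N, if the wrist force passes 120 N, or if a joint passes its speed limit or range.

ROBOT

A 6-joint arm with a two-finger parallel gripper is mounted at the origin on the work surface. World frame = base frame: x ahead of the robot, y to its left, z up, the work surface at z = 0. Lengths are in m, angles in rad, forces in N, time in s.
With the tool pointing down it reaches from about 0.375 to 0.75 m from the base axis. Payload 9 kg.
Tool frame: the origin (TCP) lies at the very end of the fingers, on their centre line; the grasp point (between the pads) lies 19 mm behind it (grip_point_offset is the distance from the TCP to the grasp point, in m); z points along the fingers, y is the direction in which the jaws open and shut (so a half turn about z gives the same grasp; the last joint's range is limited). The gripper opens to 85 mm and grips with 20 to 120 N. Pads are 22 mm wide; open, the fingers measure 114 mm over their backs; the gripper's body (76 mm by 85 mm) begins 54 mm behind the grasp point. The pads swing forward as they close: fully open they stand 13 mm farther back than shut.
Start: joints at [0.991, 0.104, 0.097, 1.564, 0, 1.353], TCP at [0.212, 0.561, 0.231] pointing down, gripper open.
Joint ranges: [-2.99, 2.99], [-0.84, 1.86], [-1.1, 1.16], [-1.84, 2.11], [-1.51, 1.56], [-3.14, 3.14]. Speed limits (rad/s): [2.22, 2.22, 2.57, 3.14, 3.14, 3.14].

INTERFACE

Orientations are given as a unit quaternion [w, x, y, z].
In Python, from workcell import state, camera, camera_model, hand_in, grip_point_offset gives the robot as it stands.
- The arm moves only by the tool send_rows, never from a script. Its argument "targets" is a list of rows, each an object of numbers: "x", "y", "z": the shift along the tool's x, y, z in m; "yaw": the turn about the tool's z in rad. A call has 1 to 20 rows; each row shifts and turns the commanded pose from where the row before left it, along the tool's axes as they then stand; what a row does not reach is not made up. A row lasts 1/10 s, in which the tool goes at most 50 mm and 8.59 degrees, less where a joint would pass 70% of its speed; a pose out of reach is approached as far as the arm can. A call is refused whole if a number of a shift passes 0.05 or a number of a turn 0.15, either way. A call with a gripper value outside its range is refused whole. "jaw" is the gripper command: -1 is fully open, 1 is shut, values between are in proportion, set as the call begins (left out, the last holds). The fingers move at their own pace and stop on an object; "newtons" is the grip in N (left out, the last holds). Time passes only in rows, so rows that do not move let the fingers close. It gives the time, the measured TCP pose, the force and the opening at its end, in the units of the state.
- state(): the state, without advancing time (a new reading comes with each control period).
- camera(name): name is "side" or "top"; returns the picture (384x512x3 uint8, red, green, blue); there is no depth.
- camera_model(name): a dict with "K" (3x3 intrinsics, pixels), "rvec" (rotation vector, rad) and "tvec" (3), from world to camera coordinates, as OpenCV has them. Camera axes: x right, y down, z forward; pixel columns grow to the right and rows downward; lengths in m; the calibration is good to about 2 mm. A picture is of the moment at which its call begins. camera_model takes no time and is no camera call.
- hand_in(): hands the job in, once; it reports no verdict.
The state is a dict: "t": time; "joints": joint angles; "qvel": joint speeds; "tau": joint torques, N m; "position": TCP position; "tool_rot": TCP orientation; "ft_force": force on the tool from outside, world axes, zero at the start; "wrist_torque": the same for the moment, N m; "opening": opening from 0.0 (shut) to 1.0 (fully open).
Only numpy, scipy, OpenCV 4.12 (cv2) and the standard library are available. Lean on these libraries where they do the work, as an engineer would, in place of code of your own. Each camera call takes 0.05 s, during which the arm holds its last target.

## Working session

There is one attempt and no reset: what is moved stays moved. The work goes in short steps, Python scripts to look and compute and a tool call to move; the robot and the scene stay as the last step left them, time stands still between calls to the robot, and variables do not carry over. Pictures are saved under pics/ and viewed, and the job is handed in when it is done.

Besides the shell and the picture viewer there is one more tool, called after "Request:" as name([rows], argument=value, ...), one row to a line, values as JSON. send_rows: Moves the arm, as the interface text tells. Its arguments: {"type":"object","properties":{"targets":{"type":"array"},"jaw":{"type":"number"},"newtons":{"type":"number"}},"required":["targets"]}

```bash
mkdir -p pics; python3 - <<'E'
from workcell import *
import cv2
for n in("side","top"):
    cv2.imwrite(f"pics/{n}0.png",camera(n)[:,:,::-1]); print(n,camera_model(n))
s=state();print({k:s[k] for k in("t","position","tool_rot","opening","ft_force")})
E
```

```text
side {'K': array([[415.46045791,   0.        , 258.0023221 ],
       [  0.        , 415.46045791, 196.43309589],
       [  0.        ,   0.        ,   1.        ]]), 'rvec': array([ 1.07425758,  2.4049704 , -1.03889291]), 'tvec': array([ 0.36909469, -0.17094625,  1.73462331])}
top {'K': array([[364.78912972,   0.        , 253.03022154],
       [  0.        , 364.78912972, 191.09467535],
       [  0.        ,   0.        ,   1.        ]]), 'rvec': array([ 2.10817655, -2.15558426,  0.18531204]), 'tvec': array([0.01477236, 0.5608918 , 1.05747048])}
{'t': 0.1, 'position': array([0.21218766, 0.56088515, 0.23057759]), 'tool_rot': array([-2.42589082e-04,  1.79899966e-01,  9.83684711e-01, -5.75987119e-04]), 'opening': 0.9970381146271549, 'ft_force': array([-0.22330148, -0.23986558,  0.12299318])}
```

View pics/side0.png

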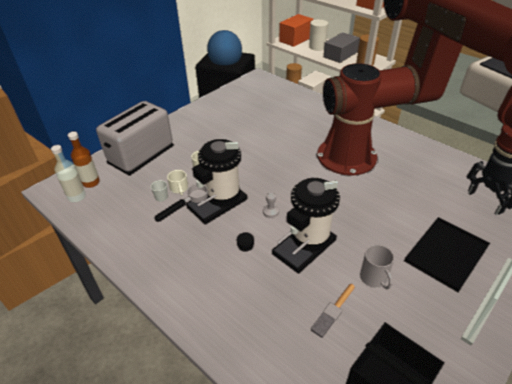

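View pics/top0.png

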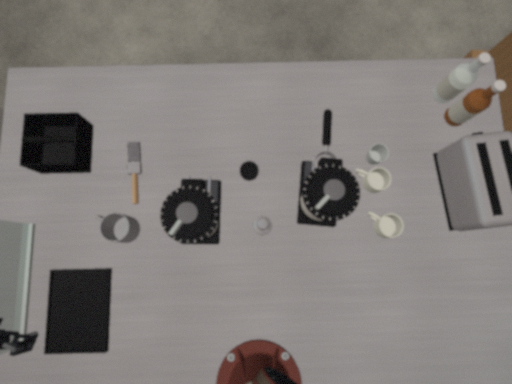

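The top view shows the portafilter (handle about (327,125)) in the right-hand grinder, with its dial near (332,190) and its tab pointing down-left to about (317,208). In the side view it's the left grinder, at (218,160).

```bash
python3 - <<'E'
import cv2,numpy as np
a=cv2.imread("pics/top0.png")[140:240,280:410];b=cv2.imread("pics/side0.png")[125:225,160:260]
a=cv2.resize(a,None,fx=5,fy=5,interpolation=cv2.INTER_CUBIC);b=cv2.resize(b,None,fx=5,fy=5,interpolation=cv2.INTER_CUBIC)
cv2.imwrite("pics/topz.png",a);cv2.imwrite("pics/sidez.png",b)
E
```

```text
(no output)
```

View pics/topz.png

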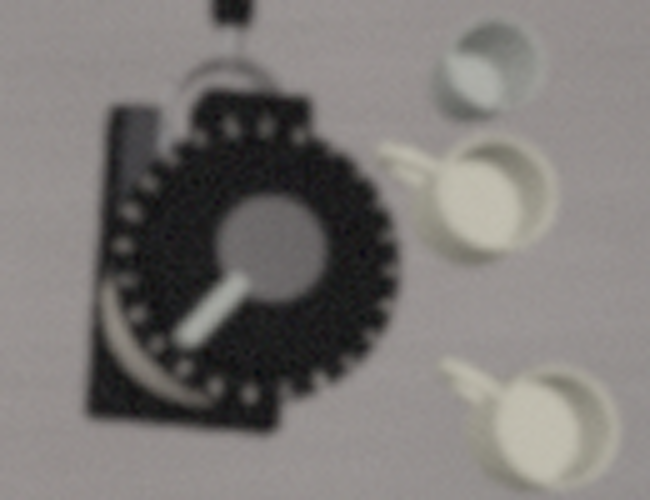

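View pics/sidez.png

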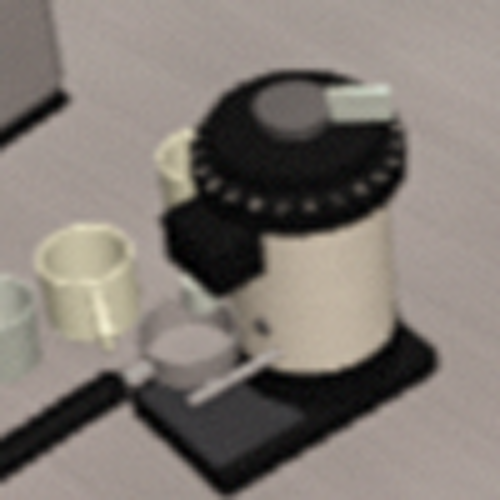

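The zooms show the cap centre near (334,189.5) in the top view and (218,146.5) in the side view. The tab tip is near (316,207.5) in the top view. Next I'll measure these with masks.

```bash
cat >h.py <<'E'
from workcell import *
import cv2,numpy as np
def RT(n):
    m=camera_model(n);return m["K"],cv2.Rodrigues(m["rvec"])[0],m["tvec"]
def plane(n,uv,z):
    K,R,t=RT(n);d=R.T@np.linalg.inv(K)@np.array([uv[0],uv[1],1.]);c=-R.T@t
    return c+d*(z-c[2])/d[2]
def proj(n,p):
    K,R,t=RT(n);q=K@(R@np.asarray(p)+t);return q[:2]/q[2]
def tri(a,b):
    P=[K@np.c_[R,t] for K,R,t in(RT("top"),RT("side"))]
    X=cv2.triangulatePoints(P[0],P[1],np.array(a,float).reshape(2,1),np.array(b,float).reshape(2,1)).ravel();return X[:3]/X[3]
def blobs(img,lo,hi,box,amin=15):
    x0,y0,x1,y1=box;m=np.zeros(img.shape[:2],np.uint8)
    g=cv2.cvtColor(img,cv2.COLOR_BGR2GRAY);m[y0:y1,x0:x1]=((g>=lo)&(g<=hi))[y0:y1,x0:x1]
    n,l,s,c=cv2.connectedComponentsWithStats(m)
    return [(s[i].tolist(),c[i].round(2).tolist(),l==i) for i in range(1,n) if s[i][4]>=amin]
E
python3 - <<'E'
from h import *
T=cv2.imread("pics/top0.png");S=cv2.imread("pics/side0.png")
print(cv2.cvtColor(T,cv2.COLOR_BGR2GRAY)[176:212:2,310:352:2]);print(cv2.cvtColor(S,cv2.COLOR_BGR2GRAY)[138:156,206:244:1])
for r in blobs(T,70,125,(320,176,350,203)):print(r[:2])
for r in blobs(T,126,255,(312,194,332,212)):print("tab",r[:2])
for r in blobs(S,60,120,(206,138,226,156)):print("S",r[:2])
for r in blobs(S,125,255,(222,138,242,152)):print("St",r[:2])
E
```

```text
[[ 75  35  25  27  22  31  28  27  28  25  30  27  33  28  27  33  25  20
   23  26  34]
 [ 49  29  33  21  26  30  27  21  35  27  40  48  49  47  38  26  29  26
   27  23  35]
 [ 28  26  23  34  25  25  31  30  40  68  89  94  94  90  78  52  28  25
   30  25  26]
 [ 22  22  27  29  26  35  24  40  75  99 104 106 102 101 102  91  57  28
   31  27  28]
 [ 28  29  29  27  35  26  33  65  98 104 103 102 101 103 103 100  85  49
   29  31  22]
 [ 28  33  32  31  29  27  38  84 105 106 105 104 104 102 104 101  99  69
   30  28  25]
 [ 30  31  30  29  26  30  45  94 105 104 102 103 104 102 104 102 100  81
   39  27  30]
 [ 28  28  28  28  28  27  40  92 106 107 106 106 103 103 102 102 101  84
   36  31  26]
 [ 28  29  30  30  31  33  41  83 109 107 106 105 106 103 102 101 100  78
   38  22  32]
 [ 26  31  32  29  35  31  33  72 125 123 109 106 106 104 103 103  96  61
   33  25  27]
 [ 22  28  23  30  28  31  51 105 155 151 117 107 105 102 103  98  78  40
   25  26  29]
 [ 23  21  33  26  31  48 109 155 161 133  99 100 101 102  92  76  43  27
   32  25  30]
 [ 19  25  23  29  46 107 153 16
[... 2892 characters left out ...]
1  24  21  22  19  25  21  20  25  28  30  34  32  31  33  29  23  18
   25  23  23  25  22  21  23  26  26  21  20  13  16  24  47  59  71 122
  154 159]
 [ 20  20  21  19  20  22  24  21  21  18  22  21  17  23  23  20  25  20
   23  24  19  24  23  24  25  23  23  20  15  17  18  29  40  55  61 112
  154 162]
 [ 22  20  21  21  26  20  23  23  23  25  23  22  24  26  22  25  20  21
   20  21  23  21  25  24  26  21  20  15  12  13  18  18  26  28  44 108
  153 159]]
([320, 179, 25, 24, 369], [333.51, 189.51])
tab ([316, 194, 14, 15, 70], [322.64, 200.96])
S ([206, 139, 20, 4, 21], [215.1, 139.71])
S ([211, 141, 15, 12, 135], [218.18, 146.13])
St ([222, 138, 20, 14, 172], [233.67, 143.14])
```

```bash
python3 - <<'E'
from h import *
for n in("top","side"):
    K,R,t=RT(n);print(n,-R.T@t)
print("tri",tri((334.1,189.6),(218.3,146.0)))
c=plane("top",(334.1,189.6),.253);print("plane",c, plane("side",(218.3,146.0),.253))
# tab, top image: axis by mask PCA
T=cv2.imread("pics/top0.png")
s,cc,m=blobs(T,115,255,(312,194,332,212))[0]
ys,xs=np.nonzero(m);l=cv2.fitLine(np.c_[xs,ys].astype(np.float32),cv2.DIST_L2,0,.01,.01).ravel();print(l)
d=l[:2]*np.sign(l[1]);  # toward tip
A=plane("top",l[2:],.261);B=plane("top",l[2:]+d*8,.261);v=(B-A)[:2];print("tab mid",A,"angle",np.degrees(np.arctan2(v[1],v[0])))
w=A[:2]-c[:2];print("from centre",w,np.hypot(*w),np.degrees(np.arctan2(w[1],w[0])))
tip=plane("top",(316.3,207.6),.261);w=tip-c;print("tip",tip,np.hypot(*w[:2]),np.degrees(np.arctan2(w[1],w[0])))
for nm,uv in dict(cup1=(376,180),cup2=(389,225),dos=(377,154)).items():print(nm,plane("top",uv,.05))
# side tab tip top (237.5,142.5)
print("tri tip",tri((316.5,207.5),(237.8,142.8)))
E
```

```text
top [0.3716553  0.00577275 1.13793702]
side [1.25721889 0.65897693 1.07681086]
tri [ 0.52523821 -0.1974408   0.24673396]
plane [ 0.52479524 -0.19681285  0.253     ] [ 0.53049252 -0.19017713  0.253     ]
[  0.6807346  -0.7325302 322.61447   201.       ]
tab mid [ 0.49594584 -0.16540915  0.261     ] angle 135.12227638051564
from centre [-0.0288494   0.03140371] 0.04264364595978867 132.57251327275418
tip [ 0.48016183 -0.14924426  0.261     ] 0.06522968859452773 133.17664521169294
cup1 [ 0.58671803 -0.37250288  0.05      ]
cup2 [ 0.44930891 -0.40027468  0.05      ]
dos [ 0.66826149 -0.38211318  0.05      ]
tri tip [ 0.48028848 -0.14965538  0.25801181]
```

Centre is about (0.525, -0.197), from the top-view ray, and triangulation agrees at (0.525, -0.197, 0.247). The tab points at about 134°, with its tip at (0.480, -0.149). Next I'll raise the arm, shut the jaws and turn so that tool x is radial.

Request:
send_rows([
  {"z": -0.02,"yaw": 0.1},
  {"z": -0.02,"yaw": 0.1},
  {"z": -0.02,"yaw": 0.1},
  {"z": -0.02,"yaw": 0.1},
  {"z": -0.02,"yaw": 0.1},
  {"z": -0.01,"yaw": 0.1},
  {"yaw": 0.1},
  {"yaw": 0.1},
  {"yaw": 0.1},
  {"yaw": 0.1},
  {"yaw": 0.1},
  {},
], jaw=1, newtons=20)

```text
$.targets[0]: bad value
```

Request:
send_rows([
  {"x": -0.02,"y": 0.006},
  {"x": -0.035,"y": 0.011},
  {"x": -0.035,"y": 0.011},
  {"x": -0.035,"y": 0.011},
  {"x": -0.035,"y": 0.011},
  {"x": -0.035,"y": 0.011},
  {"x": -0.035,"y": 0.011},
  {"x": -0.035,"y": 0.011},
  {"x": -0.035,"y": 0.011},
  {"x": -0.035,"y": 0.011},
  {"x": -0.035,"y": 0.011},
  {"x": -0.035,"y": 0.011},
  {"x": -0.035,"y": 0.011},
  {"x": -0.035,"y": 0.011},
  {"x": -0.035,"y": 0.011},
  {"x": -0.035,"y": 0.011},
  {"x": -0.035,"y": 0.011},
  {"x": -0.035,"y": 0.011},
  {"x": -0.02,"y": 0.006},
  {},
])

```text
$.targets[0]: bad value
```

Request:
send_rows([
  {"x": 0,"y": 0,"z": -0.02,"yaw": 0.1},
  {"x": 0,"y": 0,"z": -0.02,"yaw": 0.1},
  {"x": 0,"y": 0,"z": -0.02,"yaw": 0.1},
  {"x": 0,"y": 0,"z": -0.02,"yaw": 0.1},
  {"x": 0,"y": 0,"z": -0.02,"yaw": 0.1},
  {"x": 0,"y": 0,"z": -0.01,"yaw": 0.1},
  {"x": 0,"y": 0,"z": 0,"yaw": 0.1},
  {"x": 0,"y": 0,"z": 0,"yaw": 0.1},
  {"x": 0,"y": 0,"z": 0,"yaw": 0.1},
  {"x": 0,"y": 0,"z": 0,"yaw": 0.1},
  {"x": 0,"y": 0,"z": 0,"yaw": 0.1},
  {"x": 0,"y": 0,"z": 0,"yaw": 0},
], jaw=1, newtons=20)

```text
t: 1.3
position: [0.2123, 0.5611, 0.3409]
tool_rot: [0.0, 0.668, 0.744, -0.0]
ft_force: [-0.2, 0.2, -0.5]
opening: -0.006
```

Request:
send_rows([
  {"x": -0.02,"y": 0.006,"z": 0,"yaw": 0},
  {"x": -0.035,"y": 0.011,"z": 0,"yaw": 0},
  {"x": -0.035,"y": 0.011,"z": 0,"yaw": 0},
  {"x": -0.035,"y": 0.011,"z": 0,"yaw": 0},
  {"x": -0.035,"y": 0.011,"z": 0,"yaw": 0},
  {"x": -0.035,"y": 0.011,"z": 0,"yaw": 0},
  {"x": -0.035,"y": 0.011,"z": 0,"yaw": 0},
  {"x": -0.035,"y": 0.011,"z": 0,"yaw": 0},
  {"x": -0.035,"y": 0.011,"z": 0,"yaw": 0},
  {"x": -0.035,"y": 0.011,"z": 0,"yaw": 0},
  {"x": -0.035,"y": 0.011,"z": 0,"yaw": 0},
  {"x": -0.035,"y": 0.011,"z": 0,"yaw": 0},
  {"x": -0.035,"y": 0.011,"z": 0,"yaw": 0},
  {"x": -0.035,"y": 0.011,"z": 0,"yaw": 0},
  {"x": -0.035,"y": 0.011,"z": 0,"yaw": 0},
  {"x": -0.035,"y": 0.011,"z": 0,"yaw": 0},
  {"x": -0.035,"y": 0.011,"z": 0,"yaw": 0},
  {"x": -0.035,"y": 0.011,"z": 0,"yaw": 0},
  {"x": -0.02,"y": 0.006,"z": 0,"yaw": 0},
  {"x": 0,"y": 0,"z": 0,"yaw": 0},
])

```text
t: 3.3
position: [0.4797, -0.0506, 0.3403]
tool_rot: [-0.001, 0.668, 0.745, -0.0]
ft_force: [1.1, 0.0, -0.9]
opening: -0.001
```

Request:
send_rows([
  {"x": -0.02,"y": 0.006,"z": 0,"yaw": 0},
  {"x": -0.02,"y": 0.006,"z": 0,"yaw": 0},
  {"x": -0.02,"y": 0.006,"z": 0,"yaw": 0},
  {"x": -0.02,"y": 0.006,"z": 0.01,"yaw": 0},
  {"x": -0.0175,"y": 0.0045,"z": 0.02,"yaw": 0},
  {"x": 0,"y": 0,"z": 0.02,"yaw": 0},
  {"x": 0,"y": 0,"z": 0.018,"yaw": 0},
  {"x": 0,"y": 0,"z": 0,"yaw": 0},
])

```text
t: 4.1
position: [0.5171, -0.1415, 0.27]
tool_rot: [-0.002, 0.667, 0.745, -0.0]
ft_force: [0.1, 0.4, -0.2]
opening: -0.001
```

```bash
cat >look.py <<'E'
from h import *
import sys
k=sys.argv[1]
t=camera("top")[140:240,280:410,::-1];s=camera("side")[105:205,160:290,::-1]
r=lambda a:cv2.resize(a,None,fx=4,fy=4,interpolation=cv2.INTER_CUBIC)
im=np.hstack([r(t),r(s)]);im=cv2.resize(im,(800,308));cv2.imwrite(f"pics/v{k}.png",im)
q=state();print(q["t"],q["position"].round(4),q["ft_force"].round(2))
E
python3 look.py 1
```

```text
4.2 [ 0.518  -0.1419  0.2732] [0.14 0.01 1.12]
```

View pics/v1.png

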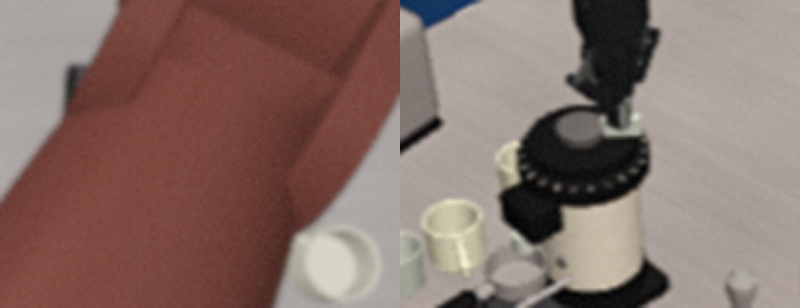

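The arm hides the dial in the top view. In the side view the fingertips are above and in front of the tab. From here I'll zoom the side view.

```bash
cat >look.py <<'E'
from h import *
import sys
k=sys.argv[1]
f=camera("side")[:,:,::-1];cv2.imwrite(f"pics/full{k}.png",f)
s=f[115:175,190:260]
cv2.imwrite(f"pics/v{k}.png",cv2.resize(s,None,fx=8,fy=8,interpolation=cv2.INTER_CUBIC))
q=state();p=q["position"];w=p[:2]-[.525,-.197]
print(q["t"],p.round(4),q["ft_force"].round(2),"TCP px",proj("side",p),"r,ang",np.hypot(*w),np.degrees(np.arctan2(w[1],w[0])))
E
python3 look.py 2
```

```text
4.25 [ 0.5183 -0.142   0.274 ] [-0.37 -0.4   0.19] TCP px [230.86426098 144.94188211] r,ang 0.05535745786925276 96.9217366269758
```

View pics/v2.png

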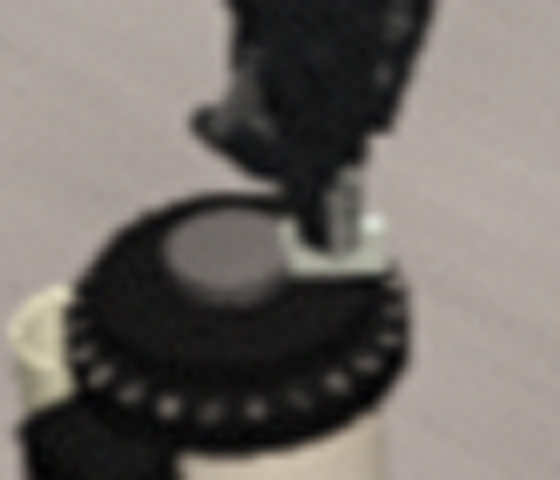

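The fingertips are at about (330,245) in the zoom, which matches the projected TCP, and they stand in front of the tab's side. Lowering now.

Request:
send_rows([
  {"x": 0,"y": 0,"z": 0.008,"yaw": 0},
  {"x": 0,"y": 0,"z": 0.008,"yaw": 0},
  {"x": 0,"y": 0,"z": 0.006,"yaw": 0},
  {"x": 0,"y": 0,"z": 0.005,"yaw": 0},
  {"x": 0,"y": 0,"z": 0,"yaw": 0},
  {"x": 0,"y": 0,"z": 0,"yaw": 0},
])

```text
t: 4.85
position: [0.5182, -0.1422, 0.2463]
tool_rot: [-0.0, 0.668, 0.745, 0.0]
ft_force: [-0.0, -0.1, 0.7]
opening: 0.002
```

```bash
python3 look.py 3
```

```text
4.9 [ 0.5183 -0.1423  0.2465] [ 0.38  0.05 -0.02] TCP px [231.31551938 151.70996547] r,ang 0.05516118265335919 97.00362668146022
```

View pics/v3.png

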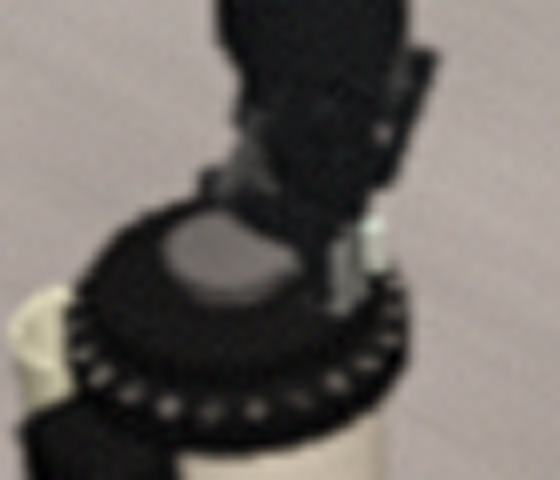

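The tip is beside the tab and clear of the dial face, with no force showing. Now I'll start the arc.

Request:
send_rows([
  {"x": -5e-05,"y": -0.0022,"z": 0,"yaw": -0.04},
  {"x": -5e-05,"y": -0.0022,"z": 0,"yaw": -0.04},
  {"x": -5e-05,"y": -0.0022,"z": 0,"yaw": -0.04},
  {"x": -5e-05,"y": -0.0022,"z": 0,"yaw": -0.04},
  {"x": -5e-05,"y": -0.0022,"z": 0,"yaw": -0.04},
  {"x": -5e-05,"y": -0.0022,"z": 0,"yaw": -0.04},
  {"x": -5e-05,"y": -0.0022,"z": 0,"yaw": -0.04},
])

```text
t: 5.6
position: [0.5034, -0.1462, 0.2467]
tool_rot: [0.0, 0.556, 0.831, 0.0]
ft_force: [-0.2, 0.7, -0.1]
opening: 0.002
```

Request:
send_rows([
  {"x": -5e-05,"y": -0.0022,"z": 0,"yaw": -0.04},
  {"x": -5e-05,"y": -0.0022,"z": 0,"yaw": -0.04},
])

```text
t: 5.8
position: [0.5004, -0.1472, 0.2469]
tool_rot: [0.001, 0.522, 0.853, 0.001]
ft_force: [7.1, 5.7, -0.4]
opening: -0.001
```

Request:
send_rows([
  {"x": -5e-05,"y": -0.0022,"z": 0,"yaw": -0.04},
  {"x": -5e-05,"y": -0.0022,"z": 0,"yaw": -0.04},
])

```text
t: 6.0
position: [0.4961, -0.1496, 0.2469]
tool_rot: [0.001, 0.488, 0.873, 0.001]
ft_force: [2.0, 0.8, -0.3]
opening: -0.003
```

```bash
python3 look.py 4
```

```text
6.05 [ 0.4957 -0.1499  0.2469] [0.9  0.78 0.38] TCP px [234.47078917 147.55966026] r,ang 0.05543014830552524 121.90230434038526
```

View pics/v4.png

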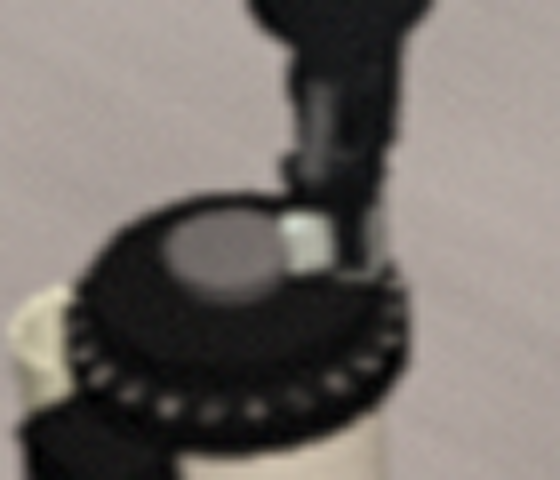

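Contact came at a finger angle of about 115°, and the force peaked near 9 N and then fell to about 1 N. That is probably the first click. I'll continue in short calls to follow each snap.

Request:
send_rows([
  {"x": -5e-05,"y": -0.0022,"z": 0,"yaw": -0.04},
  {"x": -5e-05,"y": -0.0022,"z": 0,"yaw": -0.04},
])

```text
t: 6.25
position: [0.4923, -0.1522, 0.2467]
tool_rot: [0.0, 0.453, 0.891, 0.001]
ft_force: [4.1, 4.5, 0.6]
opening: 0.001
```

Request:
send_rows([
  {"x": -5e-05,"y": -0.0022,"z": 0,"yaw": -0.04},
  {"x": -5e-05,"y": -0.0022,"z": 0,"yaw": -0.04},
])

```text
t: 6.45
position: [0.4896, -0.1538, 0.2468]
tool_rot: [0.001, 0.417, 0.909, 0.002]
ft_force: [3.6, 2.9, -0.1]
opening: -0.002
```

Request:
send_rows([
  {"x": -5e-05,"y": -0.0022,"z": 0,"yaw": -0.04},
])

```text
t: 6.55
position: [0.4878, -0.1551, 0.2468]
tool_rot: [0.001, 0.398, 0.917, 0.002]
ft_force: [8.6, 13.1, 0.2]
opening: -0.002
```

Request:
send_rows([
  {"x": -5e-05,"y": -0.0022,"z": 0,"yaw": -0.04},
])

```text
t: 6.65
position: [0.4864, -0.1562, 0.2468]
tool_rot: [0.001, 0.38, 0.925, 0.003]
ft_force: [3.6, 10.6, 0.3]
opening: 0.002
```

Request:
send_rows([
  {"x": -5e-05,"y": -0.0022,"z": 0,"yaw": -0.04},
])

```text
t: 6.75
position: [0.4843, -0.1584, 0.2466]
tool_rot: [0.0, 0.361, 0.932, 0.002]
ft_force: [0.3, 2.4, -0.2]
opening: -0.001
```

```bash
python3 look.py 5
```

```text
6.8 [ 0.4838 -0.1594  0.2467] [ 0.15 -1.   -0.68] TCP px [234.94853569 144.85389024] r,ang 0.05575679973852867 137.61771091241351
```

View pics/v5.png

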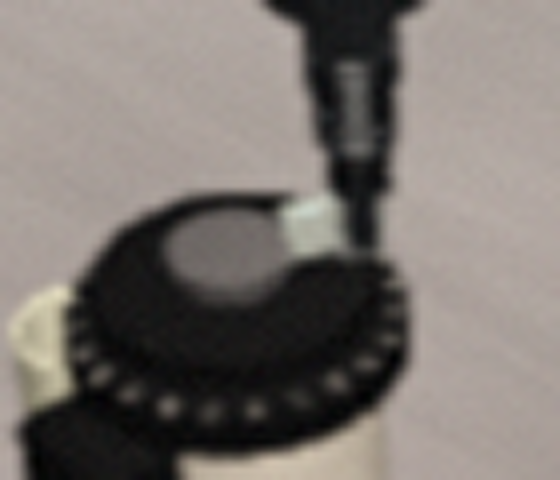

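The second snap came at a finger angle of about 137°, but with a 15 N peak, so the remaining clicks go at half speed.

Request:
send_rows([
  {"x": -3e-05,"y": -0.0011,"z": 0,"yaw": -0.02},
  {"x": -3e-05,"y": -0.0011,"z": 0,"yaw": -0.02},
  {"x": -3e-05,"y": -0.0011,"z": 0,"yaw": -0.02},
])

```text
t: 7.1
position: [0.4816, -0.1623, 0.2465]
tool_rot: [0.0, 0.334, 0.943, 0.0]
ft_force: [1.6, 3.4, 1.3]
opening: -0.002
```

Request:
send_rows([
  {"x": -3e-05,"y": -0.0011,"z": 0,"yaw": -0.02},
  {"x": -3e-05,"y": -0.0011,"z": 0,"yaw": -0.02},
  {"x": -3e-05,"y": -0.0011,"z": 0,"yaw": -0.02},
])

```text
t: 7.4
position: [0.4797, -0.1647, 0.2464]
tool_rot: [0.0, 0.305, 0.952, 0.0]
ft_force: [2.0, 5.9, 3.0]
opening: 0.001
```

Request:
send_rows([
  {"x": -3e-05,"y": -0.0011,"z": 0,"yaw": -0.02},
  {"x": -3e-05,"y": -0.0011,"z": 0,"yaw": -0.02},
])

```text
t: 7.6
position: [0.4786, -0.166, 0.2464]
tool_rot: [0.0, 0.286, 0.958, 0.001]
ft_force: [2.7, 9.0, 3.1]
opening: -0.005
```

Request:
send_rows([
  {"x": -3e-05,"y": -0.0011,"z": 0,"yaw": -0.02},
  {"x": -3e-05,"y": -0.0011,"z": 0,"yaw": -0.02},
])

```text
t: 7.8
position: [0.4773, -0.1681, 0.2463]
tool_rot: [0.0, 0.267, 0.964, 0.001]
ft_force: [0.7, 2.6, -0.1]
opening: 0.002
```

Request:
send_rows([
  {"x": -3e-05,"y": -0.0011,"z": 0,"yaw": -0.02},
  {"x": -3e-05,"y": -0.0011,"z": 0,"yaw": -0.02},
])

```text
t: 8.0
position: [0.476, -0.171, 0.2462]
tool_rot: [-0.0, 0.248, 0.969, -0.0]
ft_force: [0.5, 1.6, 1.6]
opening: -0.001
```

```bash
python3 look.py 6
```

```text
8.05 [ 0.476  -0.1712  0.2462] [ 0.3  -0.53 -0.41] TCP px [234.07902607 142.5214569 ] r,ang 0.05538017826057304 152.27630435562173
```

View pics/v6.png

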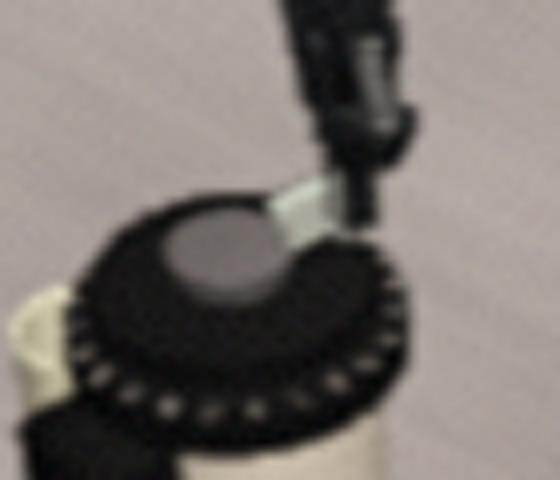

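The third snap came at about 150°. Before the last click, I'll check the tab angle against the side view.

```bash
python3 - <<'E'
from h import *
c=np.array([.525,-.197])
for a in(134,149,164,179,194,209):
    u=np.array([np.cos(np.radians(a)),np.sin(np.radians(a))])
    print(a,*[((proj("side",[*(c+r*u),.261])-[190,115])*8).round(0) for r in(.03,.065)])
E
```

```text
134 [296. 218.] [380. 215.]
149 [294. 207.] [375. 191.]
164 [287. 197.] [360. 170.]
179 [276. 188.] [336. 152.]
194 [261. 182.] [304. 139.]
209 [244. 178.] [268. 131.]
```

Request:
send_rows([
  {"x": -3e-05,"y": -0.0011,"z": 0,"yaw": -0.02},
  {"x": -3e-05,"y": -0.0011,"z": 0,"yaw": -0.02},
  {"x": -3e-05,"y": -0.0011,"z": 0,"yaw": -0.02},
  {"x": -3e-05,"y": -0.0011,"z": 0,"yaw": -0.02},
])

```text
t: 8.45
position: [0.4742, -0.1749, 0.2463]
tool_rot: [0.0, 0.209, 0.978, -0.0]
ft_force: [0.2, 0.2, 0.2]
opening: -0.001
```

Request:
send_rows([
  {"x": -3e-05,"y": -0.0011,"z": 0,"yaw": -0.02},
  {"x": -3e-05,"y": -0.0011,"z": 0,"yaw": -0.02},
])

```text
t: 8.65
position: [0.4734, -0.1766, 0.2463]
tool_rot: [-0.0, 0.189, 0.982, 0.0]
ft_force: [0.6, 2.7, 0.2]
opening: 0.002
```

Request:
send_rows([
  {"x": -3e-05,"y": -0.0011,"z": 0,"yaw": -0.02},
  {"x": -3e-05,"y": -0.0011,"z": 0,"yaw": -0.02},
])

```text
t: 8.85
position: [0.4727, -0.1778, 0.2462]
tool_rot: [-0.0, 0.169, 0.986, 0.001]
ft_force: [0.0, 7.7, 1.1]
opening: 0.001
```

Request:
send_rows([
  {"x": -3e-05,"y": -0.0011,"z": 0,"yaw": -0.02},
  {"x": -3e-05,"y": -0.0011,"z": 0,"yaw": -0.02},
])

```text
t: 9.05
position: [0.4721, -0.1793, 0.2462]
tool_rot: [-0.0, 0.149, 0.989, 0.002]
ft_force: [0.7, 9.6, 1.2]
opening: -0.002
```

```bash
python3 look.py 7
```

```text
9.1 [ 0.472  -0.1795  0.2462] [0.47 7.86 2.06] TCP px [233.15635179 141.04906089] r,ang 0.0557920701621081 161.72790702133216
```

View pics/v7.png

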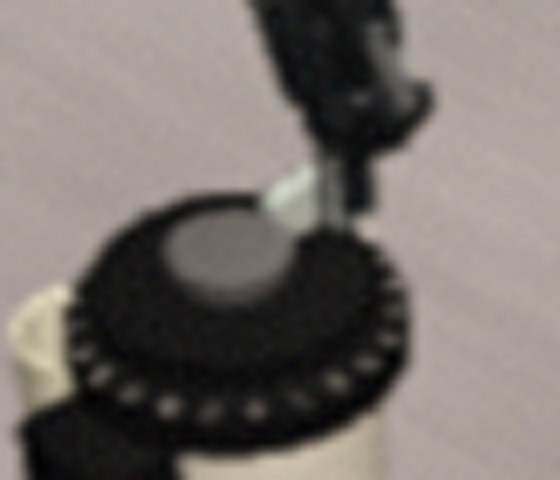

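The force is building to about 9 N just before the fourth crest. Moving on a little.

Request:
send_rows([
  {"x": -3e-05,"y": -0.0011,"z": 0,"yaw": -0.02},
])

```text
t: 9.2
position: [0.4717, -0.1803, 0.2461]
tool_rot: [-0.0, 0.139, 0.99, 0.002]
ft_force: [0.9, 11.2, 1.0]
opening: 0.001
```

Request:
send_rows([
  {"x": -3e-05,"y": -0.0011,"z": 0,"yaw": -0.02},
])

```text
t: 9.3
position: [0.4714, -0.1823, 0.2462]
tool_rot: [-0.0, 0.129, 0.992, 0.001]
ft_force: [-0.3, 2.3, 0.2]
opening: -0.0
```

Request:
send_rows([
  {"x": -3e-05,"y": -0.0011,"z": 0,"yaw": -0.02},
])

```text
t: 9.4
position: [0.4711, -0.1838, 0.2462]
tool_rot: [-0.0, 0.12, 0.993, 0.0]
ft_force: [-0.6, -0.4, -0.2]
opening: -0.0
```

```bash
python3 look.py 8
```

```text
9.45 [ 0.4712 -0.1844  0.2462] [-0.51 -0.92 -0.33] TCP px [232.31004369 140.35994626] r,ang 0.05528983866020554 166.78701483162615
```

View pics/v8.png

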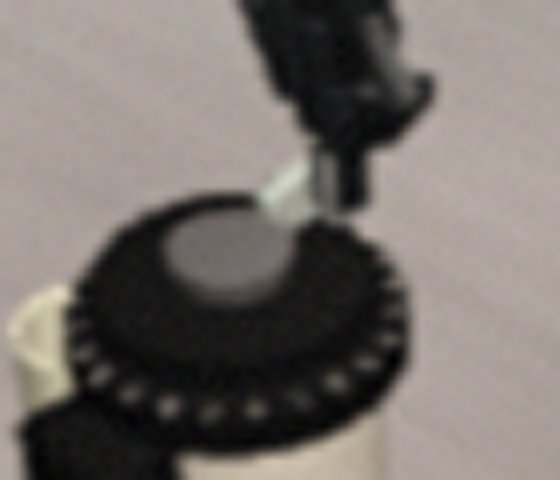

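The fourth snap came at about 165°, and the force is back to zero. I'll back off, lift, and clear the top view.

Request:
send_rows([
  {"x": 0,"y": 0.005,"z": 0,"yaw": 0},
  {"x": 0,"y": 0.007,"z": 0,"yaw": 0},
  {"x": 0,"y": 0,"z": -0.02,"yaw": 0},
  {"x": 0,"y": 0,"z": -0.03,"yaw": 0},
  {"x": 0,"y": 0,"z": -0.03,"yaw": 0},
  {"x": 0,"y": 0.02,"z": -0.01,"yaw": 0},
  {"x": 0,"y": 0.03,"z": 0,"yaw": 0},
  {"x": 0,"y": 0.03,"z": 0,"yaw": 0},
  {"x": 0,"y": 0.03,"z": 0,"yaw": 0},
  {"x": 0,"y": 0.03,"z": 0,"yaw": 0},
  {"x": 0,"y": 0.03,"z": 0,"yaw": 0},
  {"x": 0,"y": 0.03,"z": 0,"yaw": 0},
  {"x": 0,"y": 0.02,"z": 0,"yaw": 0},
  {"x": 0,"y": 0,"z": 0,"yaw": 0},
])

```text
t: 10.85
position: [0.527, 0.0436, 0.3364]
tool_rot: [0.0, 0.119, 0.993, 0.0]
ft_force: [0.1, -1.1, -0.1]
opening: -0.0
```

```bash
python3 look.py 9; python3 - <<'E'
from h import *
T=camera("top")[:,:,::-1].copy();cv2.imwrite("pics/top9.png",T);a=T[140:240,280:410]
s=cv2.imread("pics/v9.png")
cv2.imwrite("pics/both9.png",np.hstack([cv2.resize(a,(468,360),interpolation=cv2.INTER_CUBIC),cv2.resize(s,(320,274))[:, :] if 0 else cv2.copyMakeBorder(cv2.resize(s,(320,274)),0,86,0,0,cv2.BORDER_CONSTANT)]))
E
```

```text
10.9 [0.5268 0.0424 0.3363] [-0.03 -0.24 -0.4 ] TCP px [272.74007621 154.01118249] r,ang 0.23938712632522555 89.56647245451693
```

View pics/both9.png

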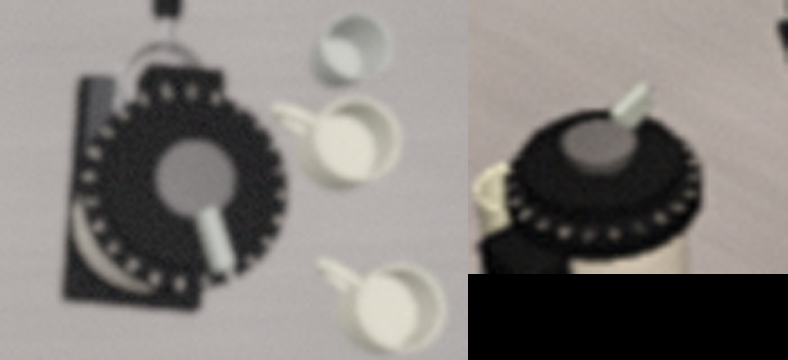

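View pics/top9.png

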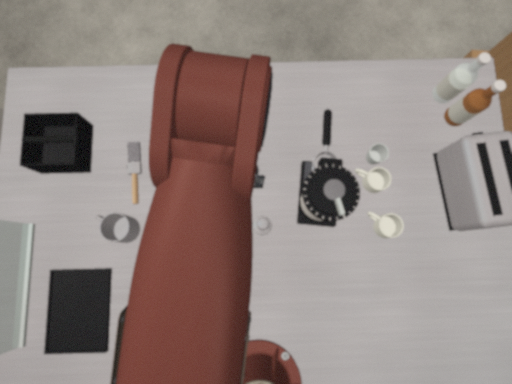

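The top view now shows the tab at about (341,207), pointing down and slightly right, and the cups look unmoved. Next: measure the turn, and check how much the bystanders shifted.

```bash
python3 - <<'E'
from h import *
c=np.array([.525,-.197])
for f,box in(("top0",(312,194,332,212)),("top9",(330,197,350,217))):
    T=cv2.imread(f"pics/{f}.png")
    for s,cc,m in blobs(T,118,255,box):
        if s[4]<40: continue
        ys,xs=np.nonzero(m);l=cv2.fitLine(np.c_[xs,ys].astype(np.float32),cv2.DIST_L2,0,.01,.01).ravel()
        d=l[:2]*np.sign(l[1]);A=plane("top",l[2:],.261);B=plane("top",l[2:]+d*8,.261);v=(B-A)[:2];w=A[:2]-c
        print(f,s,"axis",np.degrees(np.arctan2(v[1],v[0]))%360,"from centre",np.degrees(np.arctan2(w[1],w[0]))%360)
a=cv2.imread("pics/top0.png");b=cv2.imread("pics/top9.png")
print("cups diff",cv2.absdiff(a,b)[140:240,362:405].max(),"tamper",cv2.absdiff(a,b)[214:236,256:275].max(),"jug/brush",cv2.absdiff(a,b)[140:245,95:142].max())
a=cv2.imread("pics/full2.png");b=cv2.imread("pics/full9.png");d=cv2.absdiff(a,b).max(2)
for n,(x,y) in dict(lev=(245,241),jug=(377,266),brush=(333,310),tamper=(270,205),dialB=(316,190)).items(): print(n,d[y-15:y+15,x-15:x+15].max())
E
```

```text
top0 [316, 194, 14, 15, 77] axis 134.20373520422706 from centre 132.24150531558922
top9 [330, 197, 20, 20, 149] axis 204.45143545730804 from centre 191.47754109538405
cups diff 36 tamper 35 jug/brush 72
lev 8
jug 7
brush 8
tamper 8
dialB 10
```

```bash
python3 - <<'E'
from h import *
c=np.array([.525,-.197]);T=cv2.imread("pics/top9.png")
for box in((333,199,346,213),(333,199,345,211)):
  for s,cc,m in blobs(T,118,255,box):
    if s[4]<25: continue
    ys,xs=np.nonzero(m);l=cv2.fitLine(np.c_[xs,ys].astype(np.float32),cv2.DIST_L2,0,.01,.01).ravel()
    d=l[:2]*np.sign(l[1]);A=plane("top",l[2:],.261);B=plane("top",l[2:]+d*8,.261);v=(B-A)[:2];w=A[:2]-c
    print(s,"axis",np.degrees(np.arctan2(v[1],v[0]))%360,"from centre",np.degrees(np.arctan2(w[1],w[0]))%360)
a=cv2.imread("pics/side0.png");b=cv2.imread("pics/full9.png");d=cv2.absdiff(a,b).max(2)
for n,(x,y) in dict(lev=(245,241),jug=(377,266),brush=(333,310),tamper=(270,205),cups=(177,181),dos=(160,190)).items(): print(n,d[y-12:y+12,x-12:x+12].max())
d=d[175:215,290:342];print("dialB",d.max())
s=state();print(s["t"],s["qvel"].round(3),s["ft_force"].round(2))
E
```

```text
[334, 199, 11, 14, 101] axis 198.7147070209225 from centre 191.42013842469368
[334, 199, 11, 12, 87] axis 202.33206232911726 from centre 191.38153267266662
lev 14
jug 14
brush 15
tamper 15
cups 16
dos 15
dialB 15
10.95 [-0.026 -0.005 -0.005 -0.    -0.001 -0.007] [ 0.01 -0.06  0.52]
```

```bash
python3 -c "
from workcell import *
print(hand_in())"
```

```text
the job is handed in; nothing more can be done
None
```

I pushed the tab on the portafilter grinder's dial anticlockwise with the shut fingertips until I had felt four snaps. Then I backed off, lifted clear and handed in at about 11 s; hand-in reports no verdict.

**Dial turn:** in the top view, the tab's centre moved from 132.2° to 191.4° about the dial's centre. That is a turn of 59.2°, against 60° wanted.

**Tab line fit (disagreed):** fitting a line along the tab itself gave 134.2° before but 199–202° after. The mask also took in part of the cap and some ticks, so I relied on the tab's centre and the four snaps instead.

**Force:** the highest I read while pushing was about 16 N, at the second click, so I halved the speed for the last two. That is well above the 3 N the task suggests but under the 30 N limit. I only had readings at the end of each call.

**Bystanders:**
- **Side view:** comparing the start and end pictures showed nothing beyond image noise at the tamper, leveller, jug, brush, cups, dosing cup and the other dial.
- **Top view:** there was a larger difference around the jug and brush. I put this down to the arm overhead, as the side view shows neither has moved.

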